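# Tighten the differential's lock ring with the pin spanner

### The arm

A 7-joint arm with a two-finger parallel gripper is mounted at the origin on the work surface. World frame = base frame: x ahead of the robot, y to its left, z up, the work surface at z = 0. Lengths are in m, angles in rad, forces in N, time in s.
With the tool pointing down it reaches from about 0.425 to 0.925 m from the base axis. Payload 6.8 kg.
Tool frame: the origin (TCP) lies midway between the tips of the shut fingers; the grasp point (between the pads) lies 19 mm behind it; z points along the fingers, y is the line along which they close (so a half turn about z gives the same grasp; the last joint's range is limited). The gripper opens to 85 mm and grips with 20 to 120 N. Pads are 22 mm wide; open, the fingers measure 114 mm over their backs; the gripper's body (76 mm by 85 mm) begins 54 mm behind the grasp point. The pads swing forward as they close: fully open they stand 13 mm farther back than shut.
Start: joints at [-1.363, 0.477, 0.022, 1.555, -0.011, 1.109, -0.083], TCP at [0.21, 0.642, 0.231] pointing down, gripper open.
Joint ranges: [-2.96, 2.96], [-0.34, 2.1], [-1.41, 1.46], [0.24, 2.44], [-1.37, 4.51], [0.17, 1.92], [-2.96, 2.96]. Speed limits (rad/s): [2.39, 2.39, 3.14, 3.14, 3.14, 3.14, 3.14].

### API

Orientations are given as a unit quaternion [w, x, y, z].
In Python, from station import bot gives the robot as it stands.
- The arm moves only by the tool jog_arm, never from a script. Its argument "rows" is a list of rows, each an object of numbers: "fingers": the finger opening in mm, from 0 to 85.4; "x", "y", "z": the shift along the tool's x, y, z in mm; "ax", "ay", "az": the turn, a rotation vector about the tool's x, y, z in degrees. A call has exactly 8 rows; each row shifts and turns the commanded pose from where the row before left it, along the tool's axes as they then stand; what a row does not reach is not made up. A row lasts 1/10 s, in which the tool goes at most 50 mm and 8.59 degrees, less where a joint would pass 70% of its speed; a pose out of reach is approached as far as the arm can. A call with a gripper value outside its range is refused whole. The fingers move at their own pace and stop on an object; "force" is the grip in N (left out, the last holds). Time passes only in rows, so rows that do not move let the fingers close, or fill a call up. It gives the time, the measured TCP pose, the force, the opening and the grip force at its end, in the units of the state.
- bot.get_obs(): the state, without advancing time (a new reading comes with each control period).
- bot.read_camera(name): name is "side" or "top"; returns a dict with "pixels" (400x640x3 uint8, red, green, blue), "vertical_fov" (degrees; the focal length in pixels is half the picture's height over the tangent of half this angle, whatever the lens; pixels are square), "cx", "cy" (the principal point, pixels), "world_from_camera" (4x4, takes a point from camera to world coordinates). Camera axes: x right, y down, z forward; pixel columns grow to the right and rows downward; lengths in m; the calibration is good to about 2 mm. A picture is of the moment at which its call begins. There is no depth.
- bot.hand_in(): hands the job in; it is judged then, once.
The state is a dict: "t": time; "q": joint angles; "joint_vel": joint speeds; "joint_torque": joint torques, N m; "eef_pos": TCP position; "tool_rot": TCP orientation; "contact_force": force on the tool from outside, world axes, zero at the start; "torque": the same for the moment, N m; "gripper_width": opening from 0.0 (shut) to 1.0 (fully open); "grasp_force": force on a finger pad.
Only numpy, scipy, OpenCV 4.12 (cv2) and the standard library are available. Lean on these libraries where they do the work, as an engineer would, in place of code of your own. Each camera call takes 0.05 s, during which the arm holds its last target. There are 200 camera calls.

### The job

Take the orange pin spanner from its stand and seat both its prongs fully in two opposite holes of the brass lock ring on the differential, before turning the ring at all. Then turn the ring clockwise (seen from above) with the spanner until it comes up against its stop and the two red marks line up; press only lightly so as not to crush the cushion under it, and turn gently. Put the spanner back fully home in its stand and leave the other things where they lie.

Things in the scene. Friction and masses are not known exactly. Their poses are not given: they have to be found in the camera images.
- cradle: fixed work holder: 110 x 110 mm aluminium base, blue block, two black jaws 62 mm high at x = +/-46 mm, holding a steel ring-gear differential (80 mm across) with the brass lock ring on top. Origin on the ring's axis at table height, z up. The differential sits loose: turned anywhere within +/-0.35 rad of the cradle's yaw, unmeasured; it turns within this play against 0.14 N m.
- collar_face (a point): centre of the lock ring's top face, on its axis, 83 mm above the table at rest; does not turn with the ring. Ring: 58 mm across, 11 mm thick, four through holes 8 mm (radially) x 7 mm 90 degrees apart, centred 20 mm from the axis. Ring and differential stand on a cushion: 1.5 N plus 2.5 N per mm pushes them down, springing back; more than 5 mm (14 N) crushes it.
- collar (a joint): angle of the lock ring relative to the differential, rad: grows clockwise seen from above, to the hard stop at 0.7 (tight). Takes about 0.24 N m to turn, stays where left. Direction of one hole from the axis = cradle yaw + the differential's unmeasured play (counterclockwise positive) - this value. At the stop a red dash on the ring meets one on the differential's rim.
- spanner: two-prong pin spanner, about 120 g, standing in its stand. Origin midway between the prong tips; z up along it, x from prong to prong. Two round steel prongs 5 mm thick, 9 mm long, tapering to 4 mm over the last 1 mm, at x = +/-20 mm; dark steel bar 56 (x) x 14 (y) mm from z = 9 to 19 mm, its underside is the shoulder that seats on the ring.
- spanner_grip (a point): middle of the orange grip block, 50 mm above the prong tips; block 32 (x) x 20 (y) mm in the spanner's axes, from 19 to 73 mm above the tips, to be taken from above across its 20 mm width
- prong_a (a point): tip of the prong at spanner x = +20 mm. The prongs mark the soft brass if the spanner bears on the ring with more than about 40 N in all, prong forces added together
- prong_b (a point): tip of the prong at spanner x = -20 mm
- stand: fixed grey plastic stand block 96 (x) x 56 (y) x 30 mm high with two 10 x 10 mm holes, 16 mm deep, at x = +20 and -20 mm. Origin at the centre of its underside. Either way round suits the spanner.
- stand_home (a point): where the spanner's origin is when it stands home in the stand (bar resting on top): 21 mm above the stand's underside, on its centre
- wheel_a: mud-caked spiked rubber wheel lying flat, 107 mm across, 44 mm high; bystander
- wheel_b: second such wheel, 107 mm across, 44 mm high; bystander
- servo: black plastic steering servo, 54 x 20 x 34 mm high, white arm on top; bystander
- drive_cup: chrome steel drive cup, 26 mm across, 20 mm high; bystander
- driver: screwdriver lying flat, 160 mm long; bystander
- spare_gear: dark steel gear, 42 mm across, 16 mm high; bystander
Mind the look-alikes: they are no part of the job. Leave any blue or turquoise look-alike of the stand alone.

How it is judged:
By the outcome, as a careful person would: the job done as asked, in the order asked, and still so for the second after the job is handed in, with the robot touching nothing.
It also fails if it takes over 72 s, if anything falls off the work surface, if the arm or the gripper's body presses on something with over 40 N, if the wrist force passes 120 N, or if a joint passes its speed limit or range.

## Working session

There is one attempt and no reset: what is moved stays moved. The work goes in short steps, Python scripts to look and compute and a tool call to move; the robot and the scene stay as the last step left them, time stands still between calls to the robot, and variables do not carry over. Pictures are saved under pics/ and viewed, at most 12 in all, crops included, and the job is handed in when it is done.

Besides the shell and the picture viewer there is one more tool, called after ">>>" in YAML: its name, and indented under it one key for each argument. jog_arm: Moves the arm, as the interface text tells. Its arguments: {"type":"object","properties":{"rows":{"type":"array","items":{"type":"object","properties":{"fingers":{"type":"number"},"x":{"type":"number"},"y":{"type":"number"},"z":{"type":"number"},"ax":{"type":"number"},"ay":{"type":"number"},"az":{"type":"number"}}}},"force":{"type":"number"}},"required":["rows"]}

```bash
mkdir -p pics; cat > h.py <<'E'
import numpy as np, cv2
from station import bot
from scipy.spatial.transform import Rotation as R
def cam(n,f=None):
    c=bot.read_camera(n); c['f']=200/np.tan(np.radians(c['vertical_fov']/2))
    np.savez(f'{n}.npz',**{k:v for k,v in c.items()})
    if f: cv2.imwrite('pics/'+f,c['pixels'][:,:,::-1])
    return c
def load(n): return dict(np.load(f'{n}.npz'))
def ray(c,u,v,z):
    T=np.array(c['world_from_camera']); d=T[:3,:3]@[(u-c['cx'])/c['f'],(v-c['cy'])/c['f'],1]; o=T[:3,3]
    return o+d*(z-o[2])/d[2]
def proj(c,p):
    T=np.linalg.inv(np.array(c['world_from_camera'])); q=T[:3,:3]@np.array(p)+T[:3,3]
    return [c['f']*q[0]/q[2]+c['cx'],c['f']*q[1]/q[2]+c['cy']]
def crop(c,u0,v0,u1,v1,s,f):
    cv2.imwrite('pics/'+f,cv2.resize(c['pixels'][v0:v1,u0:u1,::-1],None,fx=s,fy=s,interpolation=cv2.INTER_CUBIC))
E
python3 - <<'E'
from h import *
a=cam('top');b=cam('side')
cv2.imwrite('pics/0.png',np.vstack([a['pixels'],b['pixels']])[:,:,::-1][::1])
im=np.vstack([a['pixels'],b['pixels']])[:,:,::-1]
cv2.imwrite('pics/0.png',cv2.resize(im,(480,600)))
for c in(a,b): print(c['f'],c['cx'],c['cy'],np.round(c['world_from_camera'],3).tolist())
o=bot.get_obs();print(o)
E
```

```text
361.11702487549553 321.943294301811 193.82197388439616 [[-0.027, -0.993, 0.113, 0.483], [-1.0, 0.027, 0.002, 0.001], [-0.005, -0.113, -0.994, 1.09], [0.0, 0.0, 0.0, 1.0]]
395.3947876641949 319.94729154587884 196.12766821441247 [[0.997, -0.056, 0.049, 0.538], [-0.071, -0.526, 0.848, -0.826], [-0.022, -0.849, -0.528, 0.598], [0.0, 0.0, 0.0, 1.0]]
{'t': 0.1, 'q': array([-1.36306395,  0.47776427,  0.02236076,  1.55633634, -0.01152433,
        1.10930081, -0.0830881 ]), 'joint_vel': array([ 0.00020433, -0.00198432,  0.000824  , -0.00119748, -0.00175686,
       -0.00105599,  0.00112796]), 'joint_torque': array([ 4.53047542e-03, -5.97764432e+01,  1.61332011e+00, -2.81957263e+01,
        1.27371575e-02,  5.13498700e-03, -2.00890167e-05]), 'eef_pos': array([0.2095099 , 0.64110534, 0.23039873]), 'tool_rot': array([-7.74513426e-05,  1.57258067e-01,  9.87557185e-01, -8.36701917e-04]), 'contact_force': array([ 0.65640147,  0.19547259, -0.10912115]), 'torque': array([-0.04772627,  0.01605933, -0.04181815]), 'grasp_force': 0.0, 'gripper_width': 1.0021248131368936}
```

View pics/0.png

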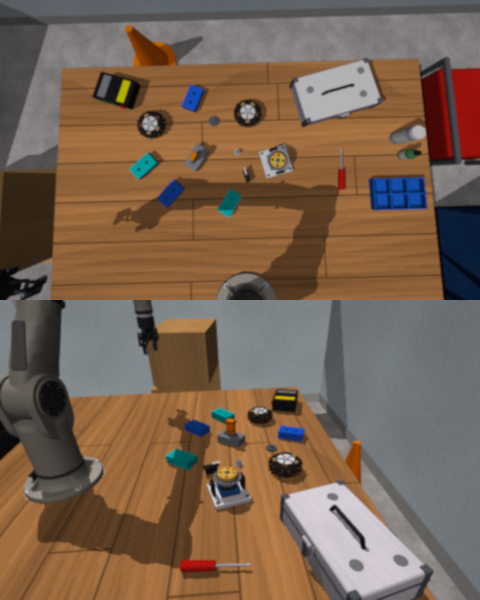

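The top view shows the stand with the spanner near (263,209) and the cradle near (368,215). Next I'll enlarge both.

```bash
python3 - <<'E'
from h import *
a=load('top');b=load('side')
def cr(c,u,v,w,h,s): return cv2.resize(c['pixels'][v:v+h,u:u+w,::-1],None,fx=s,fy=s,interpolation=cv2.INTER_CUBIC)
A=cr(a,235,180,50,50,8);B=cr(a,335,185,66,50,6)
C=cr(b,280,150,66,50,6);D=cr(b,266,210,76,70,5)
im=np.zeros((600,800,3),np.uint8)
cv2.imwrite('pics/1.png',np.hstack([cr(a,235,180,50,50,8),cr(a,343,190,50,50,8)]))
cv2.imwrite('pics/2.png',np.hstack([cr(b,280,150,50,50,8),cr(b,280,215,50,50,8)]))
E
```

```text
(no output)
```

View pics/1.png

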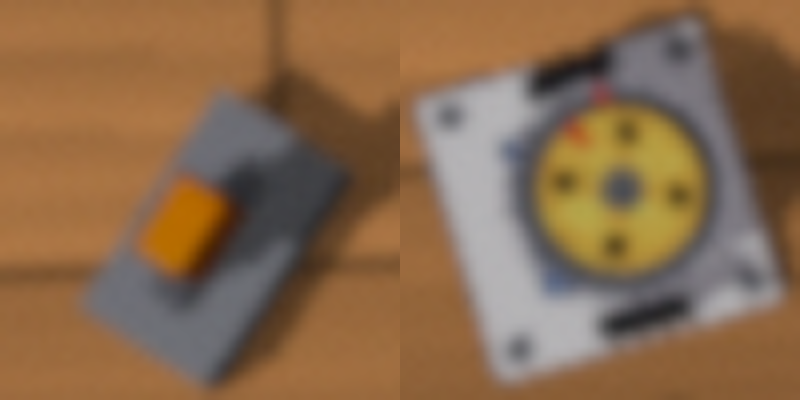

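View pics/2.png

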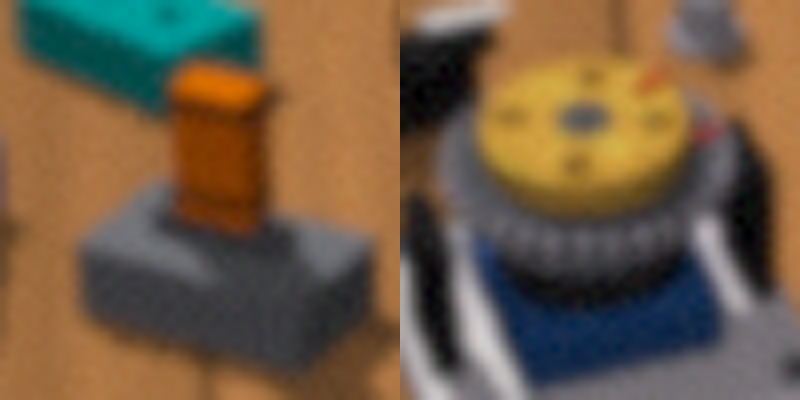

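The first crop pair shows the grip top centred near (258,208) and the ring holes around (370,213). The red marks (ring and rim) sit apart at the upper left. The side crops show the same features, so I'll measure now.

```bash
python3 - <<'E'
from h import *
a=load('top');b=load('side')
def P(c,u0,v0,pts,z): return np.array([ray(c,u0+(x+.5)/8-.5,v0+(y+.5)/8-.5,z) for x,y in pts])*1000
def show(n,p):
    print(n,np.round(p,1).tolist(),'mean',np.round(p.mean(0),1))
h=P(a,343,190,[(228,132),(280,195),(215,245),(165,182)],.083);show('holes top',h)
for d in(h[0]-h[2],h[3]-h[1]): print(np.linalg.norm(d),np.degrees(np.arctan2(d[1],d[0])))
h=P(b,280,215,[(258,120),(176,165),(112,117),(192,75)],.083);show('holes side',h)
for d in(h[0]-h[2],h[3]-h[1]): print(np.linalg.norm(d),np.degrees(np.arctan2(d[1],d[0])))
s=P(a,235,180,[(222,90),(350,175),(205,375),(85,300)],.03);show('stand',s)
for i in range(4):
    d=s[i]-s[i-1];print(np.linalg.norm(d),np.degrees(np.arctan2(d[1],d[0])))
g=P(a,235,180,[(187,180),(232,207),(188,275),(140,245)],.094);show('grip top',g)
for i in range(4):
    d=g[i]-g[i-1];print(np.linalg.norm(d),np.degrees(np.arctan2(d[1],d[0])))
show('grip side',P(b,280,150,[(220,85)],.094))
show('stand side L,R',P(b,280,150,[(80,243),(372,240)],.03))
c=P(a,343,190,[(12,98),(300,15),(385,298),(100,382)],.01);show('cradle base',c)
for i in range(4):
    d=c[i]-c[i-1];print(np.linalg.norm(d),np.degrees(np.arctan2(d[1],d[0])))
o=bot.get_obs();q=o['tool_rot'];print(R.from_quat([q[1],q[2],q[3],q[0]]).as_matrix().round(3))
E
```

```text
holes top [[558.6, -133.5, 83.0], [536.1, -150.7, 83.0], [519.4, -127.3, 83.0], [541.7, -110.9, 83.0]] mean [ 539.  -130.6   83. ]
39.70493686015641 -8.935252131758322
40.22194920130845 81.98825306559341
holes side [[557.9, -133.9, 83.0], [535.0, -151.6, 83.0], [518.3, -128.5, 83.0], [540.7, -111.2, 83.0]] mean [ 538.  -131.3   83. ]
39.933955370220595 -7.728838751818189
40.81491653883878 81.94138718746676
stand [[616.5, 178.9, 30.0], [583.6, 132.0, 30.0], [511.7, 186.0, 30.0], [540.2, 229.8, 30.0]] mean [563.  181.6  30. ]
91.6726415150913 -33.73055597513148
57.27818867370815 -124.98480738745829
89.99141035013582 143.12856634085233
52.3367517608192 56.88541503250011
grip top [[577.3, 180.5, 94.0], [567.5, 165.0, 94.0], [544.4, 180.4, 94.0], [555.2, 196.9, 94.0]] mean [561.1 180.7  94. ]
27.514756383366077 -36.56718766272943
18.34305168402226 -122.28377125514372
27.764322054678296 146.35305322730727
19.74019851487463 56.79156367017163
grip side [[561.6, 179.9, 94.0]] mean [561.6 179.9  94. ]
stand side L,R [[508.1, 185.3, 30.0], [614.4, 175.8, 30.0]] mean [561.3 180.6  30. ]
cradle base [[579.1, -62.9, 10.0], [607.5, -172.2, 10.0], [500.7, -199.0, 10.0], [472.5, -91.9, 10.0]] mean [ 539.9 -131.5   10. ]
110.45675581909356 15.256455013794884
112.92037915491115 -75.4423007584656
110.09259622032806 -165.89496759536732
110.70413024865667 104.74370015825443
[[-0.951  0.311 -0.   ]
 [ 0.311  0.951 -0.002]
 [-0.    -0.002 -1.   ]]
```

>>> jog_arm:
  rows:
    - {"x": -40,"y": -27,"fingers": 60}
    - {"x": -40,"y": -27}
    - {"x": -40,"y": -27}
    - {"x": -40,"y": -27}
    - {"x": -40,"y": -27}
    - {"x": -40,"y": -27}
    - {"x": -40,"y": -27}
    - {"x": -40,"y": -27}
  force: 50

```text
invalid input
```

>>> jog_arm:
  rows:
    - {"x": -40,"y": -28}
    - {"x": -40,"y": -28}
    - {"x": -40,"y": -28}
    - {"x": -30,"y": -25}
    - {"az": 8}
    - {"az": 8}
    - {}
    - {}

```text
invalid input
```

```bash
cat >> h.py <<'E'
def rot(o): q=o['tool_rot'];return R.from_quat([q[1],q[2],q[3],q[0]]).as_matrix()
def go(x,y,z,yawy):
    "print tool-frame shift to reach xyz(mm) and az (deg) so tool y points at yawy"
    o=bot.get_obs();M=rot(o);d=np.array([x,y,z])-1000*o['eef_pos']
    print('t',round(o['t'],2),'pos',(1000*o['eef_pos']).round(1),'shift',(M.T@d).round(1),'yaw',np.degrees(np.arctan2(M[1,1],M[0,1])).round(2),'az',(np.degrees(np.arctan2(M[1,1],M[0,1]))-yawy).round(2),'tz',M[:,2].round(4),'F',o['contact_force'].round(1),'T',o['torque'].round(2),'w',round(o['gripper_width'],3),'g',round(float(o['grasp_force']),1))
E
python3 -c "
from h import *
go(561.4,180.5,120,55.7)"
```

```text
t 0.1 pos [209.5 641.1 230.4] shift [-477.5 -328.3  111. ] yaw 71.9 az 16.2 tz [-4.0e-04 -1.6e-03 -1.0e+00] F [ 0.7  0.2 -0.1] T [-0.05  0.02 -0.04] w 1.002 g 0.0
```

>>> jog_arm:
  rows:
    - {"x": -40,"y": -27,"z": 0,"ax": 0,"ay": 0,"az": 0,"fingers": 60}
    - {"x": -40,"y": -27,"z": 0,"ax": 0,"ay": 0,"az": 0,"fingers": 60}
    - {"x": -40,"y": -27,"z": 0,"ax": 0,"ay": 0,"az": 0,"fingers": 60}
    - {"x": -40,"y": -27,"z": 0,"ax": 0,"ay": 0,"az": 0,"fingers": 60}
    - {"x": -40,"y": -27,"z": 0,"ax": 0,"ay": 0,"az": 0,"fingers": 60}
    - {"x": -40,"y": -27,"z": 0,"ax": 0,"ay": 0,"az": 0,"fingers": 60}
    - {"x": -40,"y": -27,"z": 0,"ax": 0,"ay": 0,"az": 0,"fingers": 60}
    - {"x": -40,"y": -27,"z": 0,"ax": 0,"ay": 0,"az": 0,"fingers": 60}
  force: 50

```text
t: 0.9
eef_pos: [0.4475, 0.3351, 0.2311]
tool_rot: [-0.0, 0.157, 0.988, -0.0]
contact_force: [0.4, -0.0, 0.5]
gripper_width: 0.7
grasp_force: 0.0
```

>>> jog_arm:
  rows:
    - {"x": -40,"y": -28,"z": 0,"ax": 0,"ay": 0,"az": 0,"fingers": 60}
    - {"x": -40,"y": -28,"z": 0,"ax": 0,"ay": 0,"az": 0,"fingers": 60}
    - {"x": -40,"y": -28,"z": 0,"ax": 0,"ay": 0,"az": 0,"fingers": 60}
    - {"x": -30,"y": -25,"z": 0,"ax": 0,"ay": 0,"az": 0,"fingers": 60}
    - {"x": 0,"y": 0,"z": 0,"ax": 0,"ay": 0,"az": 8,"fingers": 60}
    - {"x": 0,"y": 0,"z": 0,"ax": 0,"ay": 0,"az": 8,"fingers": 60}
    - {"x": 0,"y": 0,"z": 0,"ax": 0,"ay": 0,"az": 0,"fingers": 60}
    - {"x": 0,"y": 0,"z": 0,"ax": 0,"ay": 0,"az": 0,"fingers": 60}

```text
t: 1.7
eef_pos: [0.5551, 0.187, 0.231]
tool_rot: [-0.0, 0.291, 0.957, -0.0]
contact_force: [-0.3, -0.2, -0.3]
gripper_width: 0.701
grasp_force: 0.0
```

```bash
python3 -c "
from h import *
go(561.4,180.5,120,55.7)"
```

```text
t 1.7 pos [555.1 187.  231. ] shift [ -8.9  -1.8 111. ] yaw 56.15 az 0.45 tz [-5.e-04 -3.e-04 -1.e+00] F [-0.3 -0.2 -0.3] T [0.05 0.04 0.01] w 0.701 g 0.0
```

>>> jog_arm:
  rows:
    - {"x": -9,"y": -1.8,"z": 40,"ax": 0,"ay": 0,"az": 0.5,"fingers": 60}
    - {"x": 0,"y": 0,"z": 40,"ax": 0,"ay": 0,"az": 0,"fingers": 60}
    - {"x": 0,"y": 0,"z": 40,"ax": 0,"ay": 0,"az": 0,"fingers": 60}
    - {"x": 0,"y": 0,"z": 30,"ax": 0,"ay": 0,"az": 0,"fingers": 60}
    - {"x": 0,"y": 0,"z": 20,"ax": 0,"ay": 0,"az": 0,"fingers": 45}
    - {"x": 0,"y": 0,"z": 7,"ax": 0,"ay": 0,"az": 0,"fingers": 36}
    - {"x": 0,"y": 0,"z": 0,"ax": 0,"ay": 0,"az": 0,"fingers": 32}
    - {"x": 0,"y": 0,"z": 0,"ax": 0,"ay": 0,"az": 0,"fingers": 30}

```text
t: 2.5
eef_pos: [0.5626, 0.1806, 0.0553]
tool_rot: [0.001, 0.297, 0.955, 0.001]
contact_force: [0.5, -0.4, 0.7]
gripper_width: 0.352
grasp_force: 0.0
```

```bash
python3 -c "
from h import *
go(561.4,180.5,54,55.7)
a=cam('top');b=cam('side')
cr=lambda c,u,v,w,h,s: cv2.resize(c['pixels'][v:v+h,u:u+w,::-1],None,fx=s,fy=s,interpolation=cv2.INTER_CUBIC)
cv2.imwrite('pics/3.png',np.hstack([cr(a,235,180,50,50,8),cr(b,280,150,50,50,8)]))"
```

```text
t 2.5 pos [562.6 180.6  55.3] shift [ 1.  -0.8  1.3] yaw 55.47 az -0.23 tz [ 1.4e-03  7.0e-04 -1.0e+00] F [ 0.5 -0.4  0.7] T [-0.03 -0.    0.06] w 0.352 g 0.0
```

View pics/3.png

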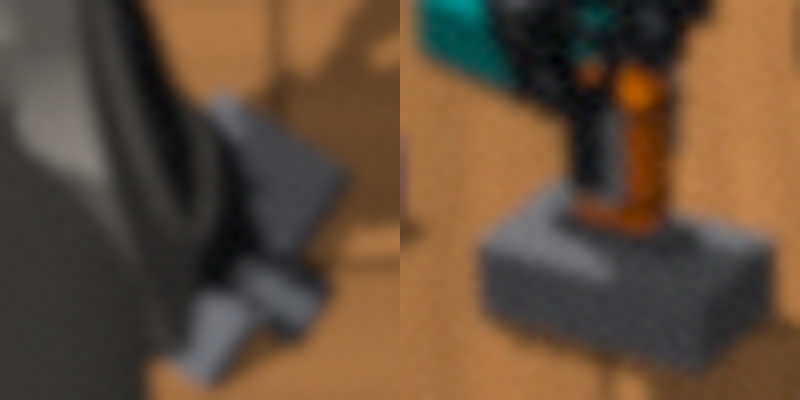

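The side crop shows the fingers astride the orange block (about 620,150). I'll close on it and lift slightly.

>>> jog_arm:
  rows:
    - {"x": 0,"y": 0,"z": 0,"ax": 0,"ay": 0,"az": 0,"fingers": 14}
    - {"x": 0,"y": 0,"z": 0,"ax": 0,"ay": 0,"az": 0,"fingers": 10}
    - {"x": 0,"y": 0,"z": 0,"ax": 0,"ay": 0,"az": 0,"fingers": 10}
    - {"x": 0,"y": 0,"z": 0,"ax": 0,"ay": 0,"az": 0,"fingers": 10}
    - {"x": 0,"y": 0,"z": 0,"ax": 0,"ay": 0,"az": 0,"fingers": 10}
    - {"x": 0,"y": 0,"z": 0,"ax": 0,"ay": 0,"az": 0,"fingers": 10}
    - {"x": 0,"y": 0,"z": 0,"ax": 0,"ay": 0,"az": 0,"fingers": 10}
    - {"x": 0,"y": 0,"z": 0,"ax": 0,"ay": 0,"az": 0,"fingers": 10}
  force: 60

```text
t: 3.4
eef_pos: [0.5628, 0.1806, 0.0556]
tool_rot: [0.001, 0.297, 0.955, 0.001]
contact_force: [-1.1, -0.4, 6.9]
gripper_width: 0.228
grasp_force: 59.2
```

```bash
python3 -c "
from h import *
go(561.4,180.5,54,55.7)"
```

```text
t 3.4 pos [562.8 180.6  55.6] shift [ 1.1 -0.9  1.6] yaw 55.41 az -0.29 tz [ 0.0019  0.0011 -1.    ] F [-1.1 -0.4  6.9] T [-0.11  0.23  0.  ] w 0.228 g 59.2
```

>>> jog_arm:
  rows:
    - {"x": 0,"y": 0,"z": -5,"ax": 0,"ay": 0,"az": 0,"fingers": 10}
    - {"x": 0,"y": 0,"z": -10,"ax": 0,"ay": 0,"az": 0,"fingers": 10}
    - {"x": 0,"y": 0,"z": -15,"ax": 0,"ay": 0,"az": 0,"fingers": 10}
    - {"x": 0,"y": 0,"z": -20,"ax": 0,"ay": 0,"az": 0,"fingers": 10}
    - {"x": 0,"y": 0,"z": -25,"ax": 0,"ay": 0,"az": 0,"fingers": 10}
    - {"x": 0,"y": 0,"z": -20,"ax": 0,"ay": 0,"az": 0,"fingers": 10}
    - {"x": -7,"y": -10,"z": 0,"ax": 0,"ay": 0,"az": 0,"fingers": 10}
    - {"x": -15,"y": -25,"z": 0,"ax": 0,"ay": 0,"az": 0,"fingers": 10}

```text
t: 4.2
eef_pos: [0.5605, 0.1411, 0.1503]
tool_rot: [0.001, 0.295, 0.955, 0.001]
contact_force: [0.7, -0.5, -2.5]
gripper_width: 0.228
grasp_force: 58.6
```

>>> jog_arm:
  rows:
    - {"x": -20,"y": -34,"z": 0,"ax": 0,"ay": 0,"az": 0,"fingers": 10}
    - {"x": -20,"y": -34,"z": 0,"ax": 0,"ay": 0,"az": 0,"fingers": 10}
    - {"x": -20,"y": -34,"z": 0,"ax": 0,"ay": 0,"az": 0,"fingers": 10}
    - {"x": -20,"y": -34,"z": 0,"ax": 0,"ay": 0,"az": 0,"fingers": 10}
    - {"x": -20,"y": -34,"z": 0,"ax": 0,"ay": 0,"az": 0,"fingers": 10}
    - {"x": -20,"y": -34,"z": 0,"ax": 0,"ay": 0,"az": 0,"fingers": 10}
    - {"x": -10,"y": -20,"z": 0,"ax": 0,"ay": 0,"az": 0,"fingers": 10}
    - {"x": -5,"y": -11,"z": 0,"ax": 0,"ay": 0,"az": 0,"fingers": 10}

```text
t: 5.0
eef_pos: [0.5364, -0.1347, 0.1492]
tool_rot: [-0.0, 0.299, 0.954, -0.001]
contact_force: [0.2, 0.3, -1.4]
gripper_width: 0.224
grasp_force: 58.7
```

>>> jog_arm:
  rows:
    - {"x": 0,"y": 0,"z": 0,"ax": 0,"ay": 0,"az": -5,"fingers": 10}
    - {"x": 0,"y": 0,"z": 0,"ax": 0,"ay": 0,"az": -8,"fingers": 10}
    - {"x": 0,"y": 0,"z": 0,"ax": 0,"ay": 0,"az": -8,"fingers": 10}
    - {"x": 0,"y": 0,"z": 0,"ax": 0,"ay": 0,"az": -5,"fingers": 10}
    - {"x": 0,"y": 0,"z": 0,"ax": 0,"ay": 0,"az": 0,"fingers": 10}
    - {"x": 0,"y": 0,"z": 0,"ax": 0,"ay": 0,"az": 0,"fingers": 10}
    - {"x": 0,"y": 0,"z": 0,"ax": 0,"ay": 0,"az": 0,"fingers": 10}
    - {"x": 0,"y": 0,"z": 0,"ax": 0,"ay": 0,"az": 0,"fingers": 10}

```text
t: 5.8
eef_pos: [0.5378, -0.131, 0.1492]
tool_rot: [-0.0, 0.075, 0.997, -0.0]
contact_force: [-0.4, -0.1, -1.4]
gripper_width: 0.231
grasp_force: 58.6
```

```bash
python3 -c "
from h import *
go(538.5,-131,125,81.8)
b=cam('side')
a=cam('top')
print(proj(b,[.5385,-.131,.115]),proj(b,[.5385,-.131,.083]))
cr=lambda c,u,v,w,h,s: cv2.resize(c['pixels'][v:v+h,u:u+w,::-1],None,fx=s,fy=s,interpolation=cv2.INTER_CUBIC)
cv2.imwrite('pics/4.png',np.hstack([cr(b,276,190,50,60,8),cr(a,343,190,50,60,8)]))"
```

```text
t 5.8 pos [ 537.8 -131.   149.2] shift [-0.7  0.1 24.2] yaw 81.37 az -0.43 tz [-2.e-04 -0.e+00 -1.e+00] F [-0.4 -0.1 -1.4] T [ 0.   -0.01 -0.03] w 0.231 g 58.6
[np.float64(302.1835103162479), np.float64(217.25060466118748)] [np.float64(302.8573760314625), np.float64(229.31133436995367)]
```

View pics/4.png

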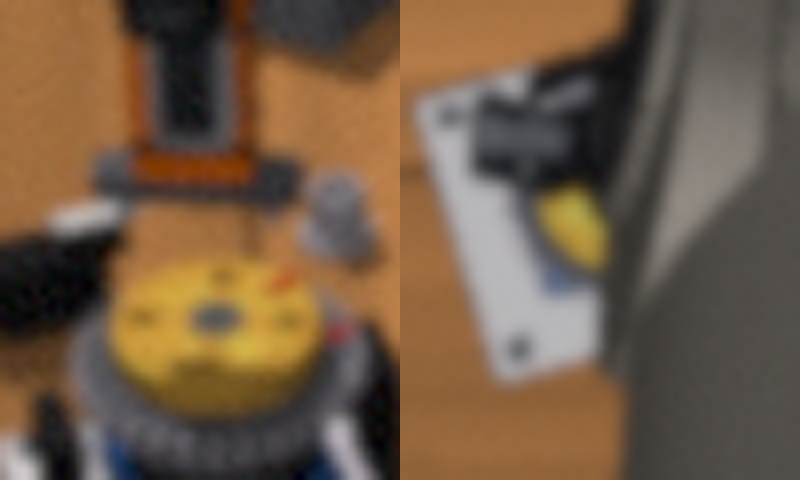

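The side crop has the bar at u≈300.25 against about 301.9 expected, so the spanner sits roughly 2–3.5 mm too far toward −x. I'll shift it, come down close to the ring and look again.

>>> jog_arm:
  rows:
    - {"x": -3,"y": 0,"z": 5,"ax": 0,"ay": 0,"az": -0.4,"fingers": 10}
    - {"x": 0,"y": 0,"z": 8,"ax": 0,"ay": 0,"az": 0,"fingers": 10}
    - {"x": 0,"y": 0,"z": 8,"ax": 0,"ay": 0,"az": 0,"fingers": 10}
    - {"x": 0,"y": 0,"z": 5,"ax": 0,"ay": 0,"az": 0,"fingers": 10}
    - {"x": 0,"y": 0,"z": 0,"ax": 0,"ay": 0,"az": 0,"fingers": 10}
    - {"x": 0,"y": 0,"z": 0,"ax": 0,"ay": 0,"az": 0,"fingers": 10}
    - {"x": 0,"y": 0,"z": 0,"ax": 0,"ay": 0,"az": 0,"fingers": 10}
    - {"x": 0,"y": 0,"z": 0,"ax": 0,"ay": 0,"az": 0,"fingers": 10}

```text
t: 6.7
eef_pos: [0.541, -0.1317, 0.1236]
tool_rot: [0.0, 0.072, 0.997, 0.0]
contact_force: [0.5, 1.0, -1.2]
gripper_width: 0.23
grasp_force: 58.6
```

```bash
python3 -c "
from h import *
go(541,-131,125,81.8)
b=cam('side')
c=lambda dx: [.5385+dx*np.cos(np.radians(-8.2)),-.131+dx*np.sin(np.radians(-8.2))]
for dx in(-.02,.02):
  print([ ((np.array(proj(b,c(dx)+[z]))-[281,205]+.5)*14-.5).round(0).tolist() for z in(.083,.089,.098)])
cr=lambda c,u,v,w,h,s: cv2.resize(c['pixels'][v:v+h,u:u+w,::-1],None,fx=s,fy=s,interpolation=cv2.INTER_CUBIC)
cv2.imwrite('pics/5.png',cr(b,281,205,44,40,14))"
```

```text
t 6.7 pos [ 541.  -131.7  123.6] shift [ 0.1  0.7 -1.4] yaw 81.8 az -0.0 tz [ 7.e-04 -0.e+00 -1.e+00] F [ 0.5  1.  -1.2] T [-0.    0.01  0.04] w 0.23 g 58.6
[[185.0, 344.0], [183.0, 312.0], [179.0, 265.0]]
[[441.0, 350.0], [439.0, 319.0], [437.0, 272.0]]
```

View pics/5.png

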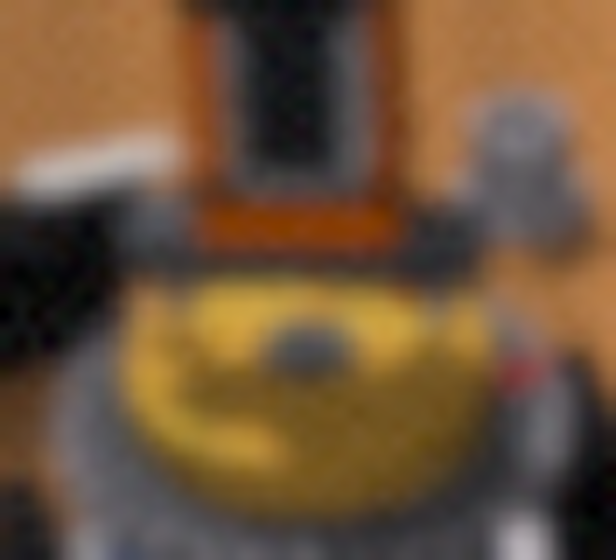

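Prongs appear at crop x≈175 and 435 against 181 and 438 expected, so they are aligned within about 0.6 mm. I'll make a small correction and probe down gently.

>>> jog_arm:
  rows:
    - {"x": -0.5,"y": 0.7,"z": 1,"ax": 0,"ay": 0,"az": 0,"fingers": 10}
    - {"x": 0,"y": 0,"z": 1,"ax": 0,"ay": 0,"az": 0,"fingers": 10}
    - {"x": 0,"y": 0,"z": 2,"ax": 0,"ay": 0,"az": 0,"fingers": 10}
    - {"x": 0,"y": 0,"z": 2,"ax": 0,"ay": 0,"az": 0,"fingers": 10}
    - {"x": 0,"y": 0,"z": 1,"ax": 0,"ay": 0,"az": 0,"fingers": 10}
    - {"x": 0,"y": 0,"z": 1,"ax": 0,"ay": 0,"az": 0,"fingers": 10}
    - {"x": 0,"y": 0,"z": 0,"ax": 0,"ay": 0,"az": 0,"fingers": 10}
    - {"x": 0,"y": 0,"z": 0,"ax": 0,"ay": 0,"az": 0,"fingers": 10}

```text
t: 7.55
eef_pos: [0.5414, -0.1311, 0.1152]
tool_rot: [-0.0, 0.071, 0.997, -0.0]
contact_force: [-0.0, 0.2, -1.6]
gripper_width: 0.228
grasp_force: 58.6
```

```bash
python3 -c "
from h import *
go(541.5,-131,125,81.8)"
```

```text
t 7.55 pos [ 541.4 -131.1  115.2] shift [-0.1  0.1 -9.8] yaw 81.8 az 0.0 tz [-1.e-04 -0.e+00 -1.e+00] F [-0.   0.2 -1.6] T [-0.03  0.02  0.03] w 0.228 g 58.6
```

>>> jog_arm:
  rows:
    - {"x": 0,"y": 0,"z": 1,"ax": 0,"ay": 0,"az": 0,"fingers": 10}
    - {"x": 0,"y": 0,"z": 1,"ax": 0,"ay": 0,"az": 0,"fingers": 10}
    - {"x": 0,"y": 0,"z": 1,"ax": 0,"ay": 0,"az": 0,"fingers": 10}
    - {"x": 0,"y": 0,"z": 1,"ax": 0,"ay": 0,"az": 0,"fingers": 10}
    - {"x": 0,"y": 0,"z": 1,"ax": 0,"ay": 0,"az": 0,"fingers": 10}
    - {"x": 0,"y": 0,"z": 0,"ax": 0,"ay": 0,"az": 0,"fingers": 10}
    - {"x": 0,"y": 0,"z": 0,"ax": 0,"ay": 0,"az": 0,"fingers": 10}
    - {"x": 0,"y": 0,"z": 0,"ax": 0,"ay": 0,"az": 0,"fingers": 10}

```text
t: 8.35
eef_pos: [0.5414, -0.1311, 0.1102]
tool_rot: [-0.0, 0.071, 0.997, -0.0]
contact_force: [0.3, -0.2, -2.2]
gripper_width: 0.225
grasp_force: 58.6
```

```bash
python3 -c "
from h import *
go(541.5,-131,125,81.8)"
```

```text
t 8.35 pos [ 541.4 -131.1  110.2] shift [ -0.1   0.1 -14.8] yaw 81.8 az 0.0 tz [-1.e-04 -1.e-04 -1.e+00] F [ 0.3 -0.2 -2.2] T [-0.18 -0.02  0.05] w 0.225 g 58.6
```

>>> jog_arm:
  rows:
    - {"x": 0,"y": 0,"z": 0.7,"ax": 0,"ay": 0,"az": 0,"fingers": 10}
    - {"x": 0,"y": 0,"z": 0.7,"ax": 0,"ay": 0,"az": 0,"fingers": 10}
    - {"x": 0,"y": 0,"z": 0.6,"ax": 0,"ay": 0,"az": 0,"fingers": 10}
    - {"x": 0,"y": 0,"z": 0,"ax": 0,"ay": 0,"az": 0,"fingers": 10}
    - {"x": 0,"y": 0,"z": 0,"ax": 0,"ay": 0,"az": 0,"fingers": 10}
    - {"x": 0,"y": 0,"z": 0,"ax": 0,"ay": 0,"az": 0,"fingers": 10}
    - {"x": 0,"y": 0,"z": 0,"ax": 0,"ay": 0,"az": 0,"fingers": 10}
    - {"x": 0,"y": 0,"z": 0,"ax": 0,"ay": 0,"az": 0,"fingers": 10}

```text
t: 9.15
eef_pos: [0.5415, -0.1311, 0.1084]
tool_rot: [0.0, 0.071, 0.997, -0.0]
contact_force: [0.5, -0.1, 1.1]
gripper_width: 0.231
grasp_force: 58.9
```

```bash
python3 -c "
from h import *
go(541.5,-131,125,81.8)"
```

```text
t 9.15 pos [ 541.5 -131.1  108.4] shift [ -0.    0.1 -16.6] yaw 81.81 az 0.01 tz [ 2.e-04 -0.e+00 -1.e+00] F [ 0.5 -0.1  1.1] T [-0.3   0.07  0.  ] w 0.231 g 58.9
```

>>> jog_arm:
  rows:
    - {"x": 0,"y": 0,"z": 0.4,"ax": 0,"ay": 0,"az": 0,"fingers": 10}
    - {"x": 0,"y": 0,"z": 0.4,"ax": 0,"ay": 0,"az": 0,"fingers": 10}
    - {"x": 0,"y": 0,"z": 0,"ax": 0,"ay": 0,"az": 0,"fingers": 10}
    - {"x": 0,"y": 0,"z": 0,"ax": 0,"ay": 0,"az": 0,"fingers": 10}
    - {"x": 0,"y": 0,"z": 0,"ax": 0,"ay": 0,"az": 0,"fingers": 10}
    - {"x": 0,"y": 0,"z": 0,"ax": 0,"ay": 0,"az": 0,"fingers": 10}
    - {"x": 0,"y": 0,"z": 0,"ax": 0,"ay": 0,"az": 0,"fingers": 10}
    - {"x": 0,"y": 0,"z": 0,"ax": 0,"ay": 0,"az": 0,"fingers": 10}

```text
t: 9.95
eef_pos: [0.5415, -0.1311, 0.1075]
tool_rot: [0.0, 0.071, 0.997, -0.0]
contact_force: [1.1, -1.0, 3.4]
gripper_width: 0.225
grasp_force: 59.1
```

```bash
python3 -c "
from h import *
go(541.5,-131,125,81.8)
b=cam('side')
cr=lambda c,u,v,w,h,s: cv2.resize(c['pixels'][v:v+h,u:u+w,::-1],None,fx=s,fy=s,interpolation=cv2.INTER_CUBIC)
cv2.imwrite('pics/6.png',cr(b,281,205,44,40,14))"
```

```text
t 9.95 pos [ 541.5 -131.1  107.5] shift [ -0.    0.1 -17.5] yaw 81.81 az 0.01 tz [ 2.e-04 -0.e+00 -1.e+00] F [ 1.1 -1.   3.4] T [-0.31  0.07  0.04] w 0.225 g 59.1
```

View pics/6.png

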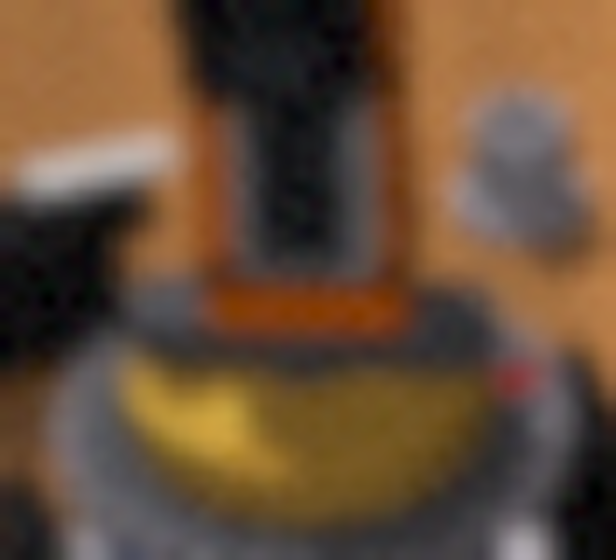

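The bar rests flat on the ring and the prongs are seated. Now I'll turn clockwise gently.

>>> jog_arm:
  rows:
    - {"x": 0,"y": 0,"z": 0,"ax": 0,"ay": 0,"az": 1,"fingers": 10}
    - {"x": 0,"y": 0,"z": 0,"ax": 0,"ay": 0,"az": 1,"fingers": 10}
    - {"x": 0,"y": 0,"z": 0,"ax": 0,"ay": 0,"az": 1,"fingers": 10}
    - {"x": 0,"y": 0,"z": 0,"ax": 0,"ay": 0,"az": 1,"fingers": 10}
    - {"x": 0,"y": 0,"z": 0,"ax": 0,"ay": 0,"az": 1,"fingers": 10}
    - {"x": 0,"y": 0,"z": 0,"ax": 0,"ay": 0,"az": 1,"fingers": 10}
    - {"x": 0,"y": 0,"z": 0,"ax": 0,"ay": 0,"az": 1,"fingers": 10}
    - {"x": 0,"y": 0,"z": 0,"ax": 0,"ay": 0,"az": 1,"fingers": 10}

```text
t: 10.8
eef_pos: [0.5413, -0.1317, 0.1075]
tool_rot: [0.0, 0.142, 0.99, -0.0]
contact_force: [-1.3, -4.9, 3.2]
gripper_width: 0.227
grasp_force: 59.2
```

```bash
python3 -c "
from h import *
go(541.5,-131,107.5,81.8)"
```

```text
t 10.8 pos [ 541.3 -131.7  107.5] shift [ 0.   0.8 -0. ] yaw 73.7 az -8.1 tz [ 0.e+00 -8.e-04 -1.e+00] F [-1.3 -4.9  3.2] T [-1.39  0.22  0.16] w 0.227 g 59.2
```

>>> jog_arm:
  rows:
    - {"x": 0,"y": -0.6,"z": 0,"ax": 0,"ay": 0,"az": 1,"fingers": 10}
    - {"x": 0,"y": 0,"z": 0,"ax": 0,"ay": 0,"az": 1,"fingers": 10}
    - {"x": 0,"y": 0,"z": 0,"ax": 0,"ay": 0,"az": 1,"fingers": 10}
    - {"x": 0,"y": 0,"z": 0,"ax": 0,"ay": 0,"az": 1,"fingers": 10}
    - {"x": 0,"y": 0,"z": 0,"ax": 0,"ay": 0,"az": 1,"fingers": 10}
    - {"x": 0,"y": 0,"z": 0,"ax": 0,"ay": 0,"az": 1,"fingers": 10}
    - {"x": 0,"y": 0,"z": 0,"ax": 0,"ay": 0,"az": 1,"fingers": 10}
    - {"x": 0,"y": 0,"z": 0,"ax": 0,"ay": 0,"az": 1,"fingers": 10}

```text
t: 11.6
eef_pos: [0.5411, -0.1322, 0.1075]
tool_rot: [0.0, 0.21, 0.978, -0.0]
contact_force: [-1.8, -5.5, 2.7]
gripper_width: 0.226
grasp_force: 59.2
```

```bash
python3 -c "
from h import *
go(541.5,-131,107.5,81.8)"
```

```text
t 11.6 pos [ 541.1 -132.2  107.5] shift [ 0.1  1.3 -0. ] yaw 65.72 az -16.08 tz [-1.e-04 -7.e-04 -1.e+00] F [-1.8 -5.5  2.7] T [-1.54  0.25  0.26] w 0.226 g 59.2
```

>>> jog_arm:
  rows:
    - {"x": 0,"y": -0.7,"z": 0,"ax": 0,"ay": 0,"az": 1,"fingers": 10}
    - {"x": 0,"y": 0,"z": 0,"ax": 0,"ay": 0,"az": 1,"fingers": 10}
    - {"x": 0,"y": 0,"z": 0,"ax": 0,"ay": 0,"az": 1,"fingers": 10}
    - {"x": 0,"y": 0,"z": 0,"ax": 0,"ay": 0,"az": 1,"fingers": 10}
    - {"x": 0,"y": 0,"z": 0,"ax": 0,"ay": 0,"az": 1,"fingers": 10}
    - {"x": 0,"y": 0,"z": 0,"ax": 0,"ay": 0,"az": 1,"fingers": 10}
    - {"x": 0,"y": 0,"z": 0,"ax": 0,"ay": 0,"az": 1,"fingers": 10}
    - {"x": 0,"y": 0,"z": 0,"ax": 0,"ay": 0,"az": 1,"fingers": 10}

```text
t: 12.4
eef_pos: [0.5409, -0.1326, 0.1075]
tool_rot: [0.0, 0.278, 0.961, -0.0]
contact_force: [-1.1, -4.8, 3.7]
gripper_width: 0.23
grasp_force: 59.2
```

```bash
python3 -c "
from h import *
go(541.5,-131,107.5,81.8)"
```

```text
t 12.4 pos [ 540.9 -132.6  107.5] shift [ 0.3  1.6 -0. ] yaw 57.72 az -24.08 tz [-1.e-04 -4.e-04 -1.e+00] F [-1.1 -4.8  3.7] T [-1.44  0.21  0.23] w 0.23 g 59.2
```

>>> jog_arm:
  rows:
    - {"x": 0,"y": -0.5,"z": 0,"ax": 0,"ay": 0,"az": 1,"fingers": 10}
    - {"x": 0,"y": 0,"z": 0,"ax": 0,"ay": 0,"az": 1,"fingers": 10}
    - {"x": 0,"y": 0,"z": 0,"ax": 0,"ay": 0,"az": 1,"fingers": 10}
    - {"x": 0,"y": 0,"z": 0,"ax": 0,"ay": 0,"az": 1,"fingers": 10}
    - {"x": 0,"y": 0,"z": 0,"ax": 0,"ay": 0,"az": 1,"fingers": 10}
    - {"x": 0,"y": 0,"z": 0,"ax": 0,"ay": 0,"az": 1,"fingers": 10}
    - {"x": 0,"y": 0,"z": 0,"ax": 0,"ay": 0,"az": 1,"fingers": 10}
    - {"x": 0,"y": 0,"z": 0,"ax": 0,"ay": 0,"az": 0.5,"fingers": 10}

```text
t: 13.2
eef_pos: [0.5407, -0.1328, 0.1075]
tool_rot: [0.0, 0.34, 0.94, -0.0]
contact_force: [-0.7, -5.1, 4.4]
gripper_width: 0.224
grasp_force: 59.2
```

```bash
python3 -c "
from h import *
go(541.5,-131,107.5,81.8)
b=cam('side')
cr=lambda c,u,v,w,h,s: cv2.resize(c['pixels'][v:v+h,u:u+w,::-1],None,fx=s,fy=s,interpolation=cv2.INTER_CUBIC)
cv2.imwrite('pics/7.png',cr(b,281,205,44,40,14))"
```

```text
t 13.2 pos [ 540.7 -132.8  107.5] shift [ 0.5  1.9 -0. ] yaw 50.22 az -31.58 tz [ 1.e-04 -2.e-04 -1.e+00] F [-0.7 -5.1  4.4] T [-1.41  0.08  0.24] w 0.224 g 59.2
```

View pics/7.png

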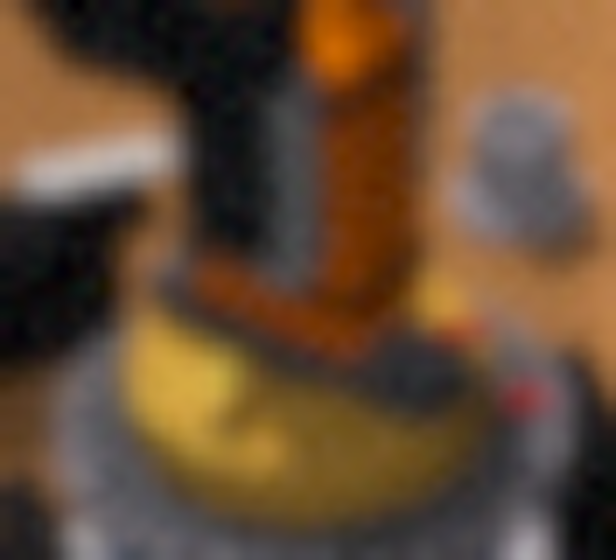

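The ring mark at (462,335) is nearly at the rim mark (522,400), with a few degrees left.

>>> jog_arm:
  rows:
    - {"x": 0,"y": -0.3,"z": 0,"ax": 0,"ay": 0,"az": 0.6,"fingers": 10}
    - {"x": 0,"y": 0,"z": 0,"ax": 0,"ay": 0,"az": 0.6,"fingers": 10}
    - {"x": 0,"y": 0,"z": 0,"ax": 0,"ay": 0,"az": 0.6,"fingers": 10}
    - {"x": 0,"y": 0,"z": 0,"ax": 0,"ay": 0,"az": 0.6,"fingers": 10}
    - {"x": 0,"y": 0,"z": 0,"ax": 0,"ay": 0,"az": 0.6,"fingers": 10}
    - {"x": 0,"y": 0,"z": 0,"ax": 0,"ay": 0,"az": 0.6,"fingers": 10}
    - {"x": 0,"y": 0,"z": 0,"ax": 0,"ay": 0,"az": 0.6,"fingers": 10}
    - {"x": 0,"y": 0,"z": 0,"ax": 0,"ay": 0,"az": 0,"fingers": 10}

```text
t: 14.05
eef_pos: [0.5405, -0.1329, 0.1075]
tool_rot: [0.0, 0.374, 0.927, -0.0]
contact_force: [-0.1, -5.1, 3.4]
gripper_width: 0.225
grasp_force: 59.2
```

```bash
python3 -c "
from h import *
go(541.5,-131,107.5,81.8)"
```

```text
t 14.05 pos [ 540.5 -132.9  107.5] shift [0.7 2.1 0. ] yaw 46.07 az -35.73 tz [ 1.e-04 -1.e-04 -1.e+00] F [-0.1 -5.1  3.4] T [-1.33 -0.05  0.19] w 0.225 g 59.2
```

>>> jog_arm:
  rows:
    - {"x": 0,"y": 0,"z": 0,"ax": 0,"ay": 0,"az": 0.6,"fingers": 10}
    - {"x": 0,"y": 0,"z": 0,"ax": 0,"ay": 0,"az": 0.6,"fingers": 10}
    - {"x": 0,"y": 0,"z": 0,"ax": 0,"ay": 0,"az": 0.6,"fingers": 10}
    - {"x": 0,"y": 0,"z": 0,"ax": 0,"ay": 0,"az": 0.6,"fingers": 10}
    - {"x": 0,"y": 0,"z": 0,"ax": 0,"ay": 0,"az": 0.6,"fingers": 10}
    - {"x": 0,"y": 0,"z": 0,"ax": 0,"ay": 0,"az": 0.6,"fingers": 10}
    - {"x": 0,"y": 0,"z": 0,"ax": 0,"ay": 0,"az": 0.4,"fingers": 10}
    - {"x": 0,"y": 0,"z": 0,"ax": 0,"ay": 0,"az": 0,"fingers": 10}

```text
t: 14.85
eef_pos: [0.5404, -0.133, 0.1075]
tool_rot: [-0.0, 0.406, 0.914, -0.0]
contact_force: [0.2, -5.3, 1.5]
gripper_width: 0.22
grasp_force: 59.2
```

```bash
python3 -c "
from h import *
go(541.5,-131,107.5,81.8)"
```

```text
t 14.85 pos [ 540.4 -133.   107.5] shift [ 0.8  2.1 -0. ] yaw 42.06 az -39.74 tz [-1.e-04 -1.e-04 -1.e+00] F [ 0.2 -5.3  1.5] T [-1.38  0.06  0.26] w 0.22 g 59.2
```

>>> jog_arm:
  rows:
    - {"x": 0,"y": 0,"z": 0.1,"ax": 0,"ay": 0,"az": 0.6,"fingers": 10}
    - {"x": 0,"y": 0,"z": 0,"ax": 0,"ay": 0,"az": 0.6,"fingers": 10}
    - {"x": 0,"y": 0,"z": 0,"ax": 0,"ay": 0,"az": 0.6,"fingers": 10}
    - {"x": 0,"y": 0,"z": 0,"ax": 0,"ay": 0,"az": 0.6,"fingers": 10}
    - {"x": 0,"y": 0,"z": 0,"ax": 0,"ay": 0,"az": 0.6,"fingers": 10}
    - {"x": 0,"y": 0,"z": 0,"ax": 0,"ay": 0,"az": 0.6,"fingers": 10}
    - {"x": 0,"y": 0,"z": 0,"ax": 0,"ay": 0,"az": 0.4,"fingers": 10}
    - {"x": 0,"y": 0,"z": 0,"ax": 0,"ay": 0,"az": 0,"fingers": 10}

```text
t: 15.65
eef_pos: [0.5404, -0.1331, 0.1074]
tool_rot: [-0.0, 0.437, 0.899, -0.0]
contact_force: [-0.3, -5.4, 3.4]
gripper_width: 0.226
grasp_force: 59.3
```

```bash
python3 -c "
from h import *
go(541.5,-131,107.5,81.8)
b=cam('side')
cr=lambda c,u,v,w,h,s: cv2.resize(c['pixels'][v:v+h,u:u+w,::-1],None,fx=s,fy=s,interpolation=cv2.INTER_CUBIC)
cv2.imwrite('pics/8.png',cr(b,281,205,44,40,14))"
```

```text
t 15.65 pos [ 540.4 -133.1  107.4] shift [ 0.9  2.2 -0.1] yaw 38.12 az -43.68 tz [-3.e-04 -4.e-04 -1.e+00] F [-0.3 -5.4  3.4] T [-1.4   0.14  0.51] w 0.226 g 59.3
```

View pics/8.png

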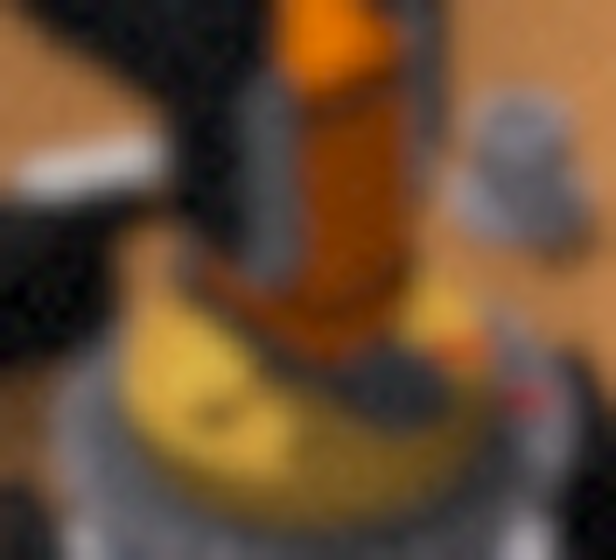

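Torque has risen to 0.51 N m. The ring mark (465,348) and rim mark (525,400) now lie on nearly the same radius. I'll nudge a little further to confirm the stop.

>>> jog_arm:
  rows:
    - {"x": 0,"y": 0,"z": 0,"ax": 0,"ay": 0,"az": 0.4,"fingers": 10}
    - {"x": 0,"y": 0,"z": 0,"ax": 0,"ay": 0,"az": 0.4,"fingers": 10}
    - {"x": 0,"y": 0,"z": 0,"ax": 0,"ay": 0,"az": 0.4,"fingers": 10}
    - {"x": 0,"y": 0,"z": 0,"ax": 0,"ay": 0,"az": 0,"fingers": 10}
    - {"x": 0,"y": 0,"z": 0,"ax": 0,"ay": 0,"az": 0,"fingers": 10}
    - {"x": 0,"y": 0,"z": 0,"ax": 0,"ay": 0,"az": 0,"fingers": 10}
    - {"x": 0,"y": 0,"z": 0,"ax": 0,"ay": 0,"az": 0,"fingers": 10}
    - {"x": 0,"y": 0,"z": 0,"ax": 0,"ay": 0,"az": 0,"fingers": 10}

```text
t: 16.5
eef_pos: [0.5403, -0.1331, 0.1074]
tool_rot: [-0.0, 0.446, 0.895, -0.0]
contact_force: [-0.3, -5.3, 3.1]
gripper_width: 0.23
grasp_force: 59.4
```

```bash
python3 -c "
from h import *
go(541.5,-131,107.5,81.8)"
```

```text
t 16.5 pos [ 540.3 -133.1  107.4] shift [ 1.   2.2 -0.1] yaw 36.96 az -44.84 tz [-4.e-04 -5.e-04 -1.e+00] F [-0.3 -5.3  3.1] T [-1.52  0.08  0.72] w 0.23 g 59.4
```

>>> jog_arm:
  rows:
    - {"x": 0,"y": 0,"z": 0,"ax": 0,"ay": 0,"az": -1,"fingers": 10}
    - {"x": 0,"y": 0,"z": 0,"ax": 0,"ay": 0,"az": -1,"fingers": 10}
    - {"x": 0,"y": 0,"z": 0,"ax": 0,"ay": 0,"az": -1,"fingers": 10}
    - {"x": 0,"y": 0,"z": 0,"ax": 0,"ay": 0,"az": -1,"fingers": 10}
    - {"x": -0.4,"y": -0.4,"z": 0,"ax": 0,"ay": 0,"az": -0.5,"fingers": 10}
    - {"x": 0,"y": 0,"z": 0,"ax": 0,"ay": 0,"az": 0,"fingers": 10}
    - {"x": 0,"y": 0,"z": 0,"ax": 0,"ay": 0,"az": 0,"fingers": 10}
    - {"x": 0,"y": 0,"z": 0,"ax": 0,"ay": 0,"az": 0,"fingers": 10}

```text
t: 17.3
eef_pos: [0.5404, -0.133, 0.1073]
tool_rot: [-0.0, 0.411, 0.911, 0.0]
contact_force: [-1.0, -1.6, 3.4]
gripper_width: 0.226
grasp_force: 59.3
```

```bash
python3 -c "
from h import *
go(541.5,-131,107.5,81.8)"
```

```text
t 17.3 pos [ 540.4 -133.   107.3] shift [ 0.7  2.2 -0.2] yaw 41.4 az -40.4 tz [-3.e-04  6.e-04 -1.e+00] F [-1.  -1.6  3.4] T [-0.57  0.14 -0.05] w 0.226 g 59.3
```

>>> jog_arm:
  rows:
    - {"x": 0,"y": 0,"z": -2,"ax": 0,"ay": 0,"az": 0,"fingers": 10}
    - {"x": 0,"y": 0,"z": -2,"ax": 0,"ay": 0,"az": 0,"fingers": 10}
    - {"x": 0,"y": 0,"z": -3,"ax": 0,"ay": 0,"az": 0,"fingers": 10}
    - {"x": 0,"y": 0,"z": -3,"ax": 0,"ay": 0,"az": 0,"fingers": 10}
    - {"x": 0,"y": 0,"z": -4,"ax": 0,"ay": 0,"az": 0,"fingers": 10}
    - {"x": 0,"y": 0,"z": -8,"ax": 0,"ay": 0,"az": 0,"fingers": 10}
    - {"x": 0,"y": 0,"z": -12,"ax": 0,"ay": 0,"az": 0,"fingers": 10}
    - {"x": 0,"y": 0,"z": -12,"ax": 0,"ay": 0,"az": 0,"fingers": 10}

```text
t: 18.1
eef_pos: [0.5406, -0.1335, 0.1546]
tool_rot: [0.0, 0.412, 0.911, 0.0]
contact_force: [-0.2, -0.4, -0.7]
gripper_width: 0.223
grasp_force: 58.7
```

```bash
python3 -c "
from h import *
go(562.8,180.6,155,55.4)"
```

```text
t 18.1 pos [ 540.6 -133.5  154.6] shift [221.  224.4  -0.4] yaw 41.4 az -14.0 tz [ 4.e-04  0.e+00 -1.e+00] F [-0.2 -0.4 -0.7] T [ 0.03 -0.06 -0.01] w 0.223 g 58.7
```

>>> jog_arm:
  rows:
    - {"x": 15,"y": 15,"z": 0,"ax": 0,"ay": 0,"az": 0,"fingers": 10}
    - {"x": 33,"y": 33,"z": 0,"ax": 0,"ay": 0,"az": 0,"fingers": 10}
    - {"x": 34,"y": 34,"z": 0,"ax": 0,"ay": 0,"az": 0,"fingers": 10}
    - {"x": 34,"y": 34,"z": 0,"ax": 0,"ay": 0,"az": 0,"fingers": 10}
    - {"x": 34,"y": 34,"z": 0,"ax": 0,"ay": 0,"az": 0,"fingers": 10}
    - {"x": 34,"y": 34,"z": 0,"ax": 0,"ay": 0,"az": 0,"fingers": 10}
    - {"x": 25,"y": 26,"z": 0,"ax": 0,"ay": 0,"az": 0,"fingers": 10}
    - {"x": 12,"y": 14,"z": 0,"ax": 0,"ay": 0,"az": 0,"fingers": 10}

```text
t: 18.9
eef_pos: [0.5622, 0.1853, 0.1544]
tool_rot: [0.0, 0.409, 0.912, 0.001]
contact_force: [0.5, 0.6, -1.5]
gripper_width: 0.228
grasp_force: 58.7
```

>>> jog_arm:
  rows:
    - {"x": 0,"y": 0,"z": 10,"ax": 0,"ay": 0,"az": -4,"fingers": 10}
    - {"x": 0,"y": 0,"z": 15,"ax": 0,"ay": 0,"az": -6,"fingers": 10}
    - {"x": 0,"y": 0,"z": 15,"ax": 0,"ay": 0,"az": -4,"fingers": 10}
    - {"x": 0,"y": 0,"z": 12,"ax": 0,"ay": 0,"az": 0,"fingers": 10}
    - {"x": 0,"y": 0,"z": 0,"ax": 0,"ay": 0,"az": 0,"fingers": 10}
    - {"x": 0,"y": 0,"z": 0,"ax": 0,"ay": 0,"az": 0,"fingers": 10}
    - {"x": 0,"y": 0,"z": 0,"ax": 0,"ay": 0,"az": 0,"fingers": 10}
    - {"x": 0,"y": 0,"z": 0,"ax": 0,"ay": 0,"az": 0,"fingers": 10}

```text
t: 19.7
eef_pos: [0.5628, 0.1806, 0.1022]
tool_rot: [0.0, 0.298, 0.955, 0.0]
contact_force: [0.3, -0.4, -1.3]
gripper_width: 0.228
grasp_force: 58.7
```

```bash
python3 -c "
from h import *
go(562.8,180.6,80,55.4)
b=cam('side');a=cam('top')
cr=lambda c,u,v,w,h,s: cv2.resize(c['pixels'][v:v+h,u:u+w,::-1],None,fx=s,fy=s,interpolation=cv2.INTER_CUBIC)
cv2.imwrite('pics/9.png',np.hstack([cr(b,280,150,50,60,8),cr(a,343,185,50,60,8)]))"
```

```text
t 19.7 pos [562.8 180.6 102.2] shift [ 0.   0.  22.2] yaw 55.37 az -0.03 tz [ 1.2e-03  5.0e-04 -1.0e+00] F [ 0.3 -0.4 -1.3] T [ 0.09 -0.01 -0.01] w 0.228 g 58.7
```

View pics/9.png

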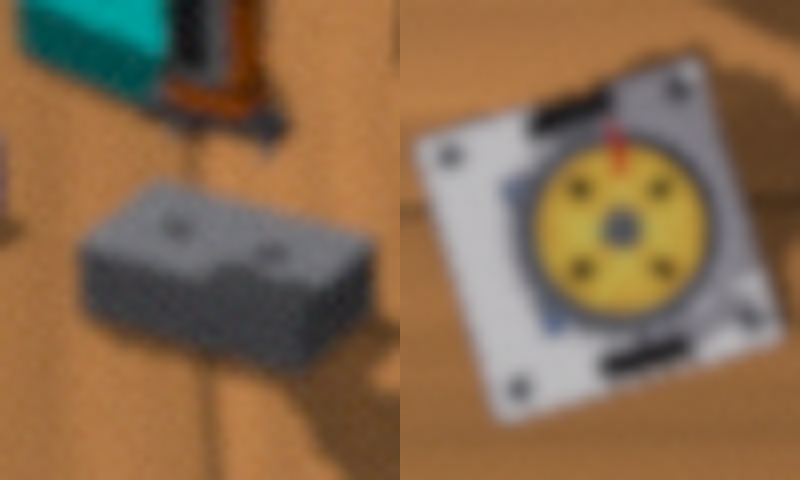

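The two red marks on the ring meet at crop (617,145), and the spanner hangs above the stand holes at crop (178,228) and (270,250). I'll lower it.

>>> jog_arm:
  rows:
    - {"x": 0,"y": 0,"z": 10,"ax": 0,"ay": 0,"az": 0,"fingers": 10}
    - {"x": 0,"y": 0,"z": 12,"ax": 0,"ay": 0,"az": 0,"fingers": 10}
    - {"x": 0,"y": 0,"z": 8,"ax": 0,"ay": 0,"az": 0,"fingers": 10}
    - {"x": 0,"y": 0,"z": 5,"ax": 0,"ay": 0,"az": 0,"fingers": 10}
    - {"x": 0,"y": 0,"z": 4,"ax": 0,"ay": 0,"az": 0,"fingers": 10}
    - {"x": 0,"y": 0,"z": 4,"ax": 0,"ay": 0,"az": 0,"fingers": 10}
    - {"x": 0,"y": 0,"z": 2,"ax": 0,"ay": 0,"az": 0,"fingers": 10}
    - {"x": 0,"y": 0,"z": 0,"ax": 0,"ay": 0,"az": 0,"fingers": 10}

```text
t: 20.6
eef_pos: [0.5622, 0.1804, 0.0562]
tool_rot: [-0.0, 0.297, 0.955, -0.0]
contact_force: [-0.5, 0.4, -1.2]
gripper_width: 0.23
grasp_force: 58.7
```

>>> jog_arm:
  rows:
    - {"x": 0,"y": 0,"z": 0.8,"ax": 0,"ay": 0,"az": 0,"fingers": 10}
    - {"x": 0,"y": 0,"z": 0.7,"ax": 0,"ay": 0,"az": 0,"fingers": 10}
    - {"x": 0,"y": 0,"z": 0,"ax": 0,"ay": 0,"az": 0,"fingers": 10}
    - {"x": 0,"y": 0,"z": 0,"ax": 0,"ay": 0,"az": 0,"fingers": 10}
    - {"x": 0,"y": 0,"z": 0,"ax": 0,"ay": 0,"az": 0,"fingers": 10}
    - {"x": 0,"y": 0,"z": 0,"ax": 0,"ay": 0,"az": 0,"fingers": 10}
    - {"x": 0,"y": 0,"z": 0,"ax": 0,"ay": 0,"az": 0,"fingers": 10}
    - {"x": 0,"y": 0,"z": 0,"ax": 0,"ay": 0,"az": 0,"fingers": 10}

```text
t: 21.4
eef_pos: [0.5626, 0.1806, 0.0557]
tool_rot: [0.0, 0.297, 0.955, 0.0]
contact_force: [-2.7, -0.4, 5.2]
gripper_width: 0.227
grasp_force: 59.5
```

```bash
python3 -c "
from h import *
go(562.8,180.6,55.6,55.4)"
```

```text
t 21.4 pos [562.6 180.6  55.7] shift [-0.2  0.1  0.1] yaw 55.4 az 0.0 tz [ 6.e-04  5.e-04 -1.e+00] F [-2.7 -0.4  5.2] T [-0.26  0.44  0.01] w 0.227 g 59.5
```

Seated at the same height as before. I'll release and withdraw.

>>> jog_arm:
  rows:
    - {"x": 0,"y": 0,"z": 0,"ax": 0,"ay": 0,"az": 0,"fingers": 22}
    - {"x": 0,"y": 0,"z": 0,"ax": 0,"ay": 0,"az": 0,"fingers": 28}
    - {"x": 0,"y": 0,"z": 0,"ax": 0,"ay": 0,"az": 0,"fingers": 34}
    - {"x": 0,"y": 0,"z": 0,"ax": 0,"ay": 0,"az": 0,"fingers": 40}
    - {"x": 0,"y": 0,"z": 0,"ax": 0,"ay": 0,"az": 0,"fingers": 40}
    - {"x": 0,"y": 0,"z": -10,"ax": 0,"ay": 0,"az": 0,"fingers": 40}
    - {"x": 0,"y": 0,"z": -20,"ax": 0,"ay": 0,"az": 0,"fingers": 40}
    - {"x": 0,"y": 0,"z": -30,"ax": 0,"ay": 0,"az": 0,"fingers": 50}

```text
t: 22.2
eef_pos: [0.5612, 0.18, 0.1148]
tool_rot: [-0.001, 0.297, 0.955, -0.001]
contact_force: [1.0, -0.4, 0.1]
gripper_width: 0.587
grasp_force: 0.0
```

>>> jog_arm:
  rows:
    - {"x": 0,"y": 0,"z": -40,"ax": 0,"ay": 0,"az": 0,"fingers": 50}
    - {"x": 0,"y": 0,"z": -40,"ax": 0,"ay": 0,"az": 0,"fingers": 50}
    - {"x": 20,"y": 30,"z": -20,"ax": 0,"ay": 0,"az": 0,"fingers": 50}
    - {"x": 20,"y": 30,"z": 0,"ax": 0,"ay": 0,"az": 0,"fingers": 50}
    - {"x": 20,"y": 30,"z": 0,"ax": 0,"ay": 0,"az": 0,"fingers": 50}
    - {"x": 20,"y": 30,"z": 0,"ax": 0,"ay": 0,"az": 0,"fingers": 50}
    - {"x": 20,"y": 30,"z": 0,"ax": 0,"ay": 0,"az": 0,"fingers": 50}
    - {"x": 0,"y": 0,"z": 0,"ax": 0,"ay": 0,"az": 0,"fingers": 50}

```text
t: 23.0
eef_pos: [0.5629, 0.3679, 0.2151]
tool_rot: [-0.001, 0.293, 0.956, 0.002]
contact_force: [0.6, 0.1, 0.3]
gripper_width: 0.585
grasp_force: 0.0
```

```bash
python3 -c "
from h import *
go(562.8,180.6,80,55.4)
b=cam('side');a=cam('top')
cr=lambda c,u,v,w,h,s: cv2.resize(c['pixels'][v:v+h,u:u+w,::-1],None,fx=s,fy=s,interpolation=cv2.INTER_CUBIC)
cv2.imwrite('pics/10.png',np.hstack([cr(b,280,150,50,60,8),cr(a,235,180,50,60,8)]))"
```

```text
t 23.0 pos [562.9 367.9 215.1] shift [-105.3 -155.4  134.4] yaw 55.87 az 0.47 tz [-6.0e-04  3.6e-03 -1.0e+00] F [0.6 0.1 0.3] T [ 0.03  0.03 -0.05] w 0.585 g 0.0
```

View pics/10.png

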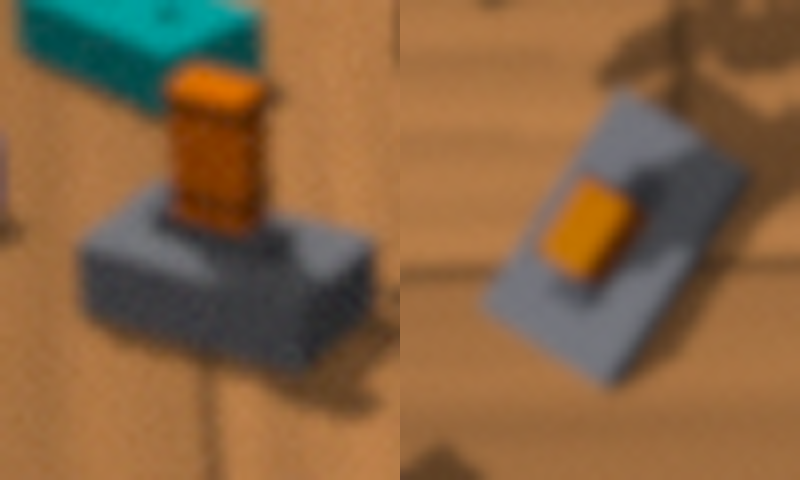

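The spanner stands home at the same pixels as at the start (grip top at crop (220,85)), so I'm handing in.

```bash
python3 -c "
from station import bot
print(bot.hand_in())"
```

```text
the job is handed in; nothing more can be done
None
```

The ring is turned clockwise to its stop with the red marks lined up, the spanner is back home in its stand, and the job is handed in at about 23 s; no verdict was shown.

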